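# Draw the spring rule taut across the measuring board and lock it

### The arm

A 6-joint arm with a two-finger parallel gripper is mounted at the origin on the work surface. World frame = base frame: x ahead of the robot, y to its left, z up, the work surface at z = 0. Lengths are in m, angles in rad, forces in N, time in s.
With the tool pointing down it reaches from about 0.35 to 0.975 m from the base axis. Payload 4.9 kg.
Tool frame: the origin (TCP) lies on the centre line of the jaws, within the pads' length; the fingertips stand 14 mm ahead of it and the grasp point (between the pads) lies 5 mm behind it; z points along the fingers, y is the line along which they close (so a half turn about z gives the same grasp; the last joint's range is limited). The gripper opens to 85 mm and grips with 20 to 120 N. Pads are 22 mm wide; open, the fingers measure 114 mm over their backs; the gripper's body (76 mm by 85 mm) begins 54 mm behind the grasp point. The pads swing forward as they close: fully open they stand 13 mm farther back than shut.
Start: joints at [-1.319, 0.053, 1.613, -0, 1.476, -0.119], TCP at [0.226, -0.583, 0.245] pointing down, gripper open.
Joint ranges: [-3.01, 3.01], [-1.01, 2.22], [0.06, 2.58], [-1.02, 4.17], [0.09, 2.62], [-3.14, 3.14]. Speed limits (rad/s): [2.57, 2.57, 3.14, 3.14, 3.14, 3.14].

### API

Orientations are given as a unit quaternion [w, x, y, z].
In Python, from plant import * gives the robot as it stands.
- The arm moves only by the tool send_rows, never from a script. Its argument "steps" is a list of rows, each an object with "translation": the shift along the tool's x, y, z in cm, a list of three; "delta_rot": the turn, a rotation vector about the tool's x, y, z in rad, a list of three; "jaw": the finger opening in cm, from 0 to 8.54. In form: [{"translation": [dx, dy, dz], "delta_rot": [rx, ry, rz], "jaw": jaw}, ...]. A call has exactly 8 rows; each row is the pose to reach, as a shift and turn from the pose commanded when the call began, along the tool's axes at that moment; what a row does not reach only later rows make up. A row lasts 1/10 s, in which the tool goes at most 50 mm and 8.59 degrees, less where a joint would pass 70% of its speed; a pose out of reach is approached as far as the arm can. A call with a gripper value outside its range is refused whole. The fingers move at their own pace and stop on an object; the grip force is fixed at half the most. Time passes only in rows, so rows that repeat a pose let the fingers close, or fill a call up. It gives the time, the measured TCP pose, the force, the opening and the grip force at its end, in the units of the state.
- state(): the state, without advancing time (a new reading comes with each control period).
- grab_frame(name): name is "scene" or "side" or "wrist"; returns a dict with "pixels" (420x560x3 uint8, blue, green, red), "range_z" (420x560 float32, m along the optical axis (not along the pixel's ray), 0 where there is no reading), "fx", "fy", "cx", "cy" (pixels), "dist" ([k1, k2, p1, p2, k3] as OpenCV has them; the pictures are not rectified), "rvec" (rotation vector, rad) and "tvec" (3), from world to camera coordinates, as OpenCV has them. Camera axes: x right, y down, z forward; pixel columns grow to the right and rows downward; lengths in m; the calibration is good to about 2 mm. A picture is of the moment at which its call begins.
- job_done(): hands the job in; it is judged then, once.
The state is a dict: "time": time; "joint_pos": joint angles; "joint_vel": joint speeds; "joint_efforts": joint torques, N m; "tool_pos": TCP position; "tool_rot": TCP orientation; "contact_force": force on the tool from outside, world axes, zero at the start; "ft_torque": the same for the moment, N m; "gripper_width": opening from 0.0 (shut) to 1.0 (fully open); "grasp_force": force on a finger pad.
Only numpy, scipy, OpenCV 4.12 (cv2) and the standard library are available. Lean on these libraries where they do the work, as an engineer would, in place of code of your own. Each camera call takes 0.05 s, during which the arm holds its last target. There are 200 camera calls.

### The job

Pick up the yellow spring rule and hook the end of its blade over the far side of the measuring board's steel cross bar. Back the case away against the spring, pulling gently, until the case's mouth stands within the red band on the blade, and lock it there by seating the case fully down on the board's deck with its keel between two teeth of the rack. Let go only once it is seated, so that it neither drops nor snaps along and stays taut; do not force the bar or the rack or disturb the other things on the bench.

Things in the scene. Friction and masses are not known exactly. Their poses are not given: they have to be found in the camera images.
- rule: Yellow case of the spring rule, 100 long (x), 34 wide (y), 58 high (z) mm, 0.3 to 0.45 kg, standing on two black skids that run its full length (each 6 wide, 8 high) and leave a channel 22 wide, 8 deep between them. Origin: centre of its underside (bottom of the skids); x points along the blade out of the mouth (mouth at x = +50). Grip it across its width, low: the pull acts low and tilts it.
- keel (a point): Middle of the lower edge of the keel, a steel plate 2.5 thick along x across the channel under the case, at case x = 0, 1 mm above the bottom of the skids. Axes as the case. It drops between two rack teeth to lock the rule; pressed down on top of a tooth it holds the case 3.5 mm too high.
- blade: Rigid white blade, 16 wide, 2 thick, sliding out of the case along case x; underside 14 mm above the skids' bottom. Origin: inner (case-side) face of its steel end hook, at the underside's level. Hook 3 thick, reaching 11 mm below the underside. Retracted: origin at case x = 96 (46 mm show). Draws out up to 50 mm, then a hard stop. Spring: 1 N plus 0.15 N per mm drawn.
- band (a point): Middle of the red band on the blade, 14 long along x, 77 mm behind the hook's inner face, hidden in the case when retracted. The case's mouth is within the band when 24 to 38 mm of blade are drawn (hook's inner face at case x = 120 to 134), that is at a spring pull of about 4.6 to 6.7 N.
- board: Dark steel base fixed to the bench, 280 long (x), 100 wide (y), 4 thick, carrying a white deck of the same outline, 8 thick, on height screws. Origin: centre of the base's underside, z up. The deck's height is not reported: its top is 12 to 32 mm above the origin, level, to be seen or felt. The rule lies along the centre line, blade to +x, skids on the deck either side of the rack.
- rack (a point): On the base's top, below the middle of the steel rack (board x = -10). The rack stands on the deck's centre line: 11 upright teeth, each 2.5 thick along x, 12 wide, 4.5 tall above the deck, one every 7 mm, centres from 35 mm before to 35 mm beyond this point along board x; gaps 4.5 wide. Beyond them the deck is flat.
- bar_zero (a point): On the base's top, centre line, board x = +100. A steel cross bar stands on the deck (88 wide along y, 4 thick, 13 tall above the deck; two 10 mm feet, 9 tall, on its -x side at y = -36 and +36), clamped at a setting not reported: its far (+x) face is 0 to 30 mm beyond this point in x, to be seen or felt. The hook goes beyond it and bears back on that face.
- vial: Bystander: amber jar with white cap, 36 diameter x 62 high, loose. Origin: centre of its underside.
- dish: Bystander: glass culture dish, 90 diameter x 18 high, loose. Origin: centre of its underside.
- blocks: Bystander: blue plastic box, 50 x 35 x 25 high, loose. Origin: centre of its underside.
There are look-alikes about, which are no part of the job. Of the things shaped like the rule, the yellow one is meant.

How it is judged:
By the outcome, as a careful person would: the job done as asked, in the order asked, and still so for the second after the job is handed in, with the robot touching nothing.
It also fails if it takes over 51 s, if anything falls off the work surface, if the arm or the gripper's body presses on something with over 40 N, if the wrist force passes 120 N, or if a joint passes its speed limit or range.

## Working session

There is one attempt and no reset: what is moved stays moved. The work goes in short steps, Python scripts to look and compute and a tool call to move; the robot and the scene stay as the last step left them, time stands still between calls to the robot, and variables do not carry over. Pictures are saved under pics/ and viewed, at most 10 in all, crops included, and the job is handed in when it is done.

Besides the shell and the picture viewer there is one more tool, called in YAML: its name, and indented under it one key for each argument. send_rows: Moves the arm, as the interface text tells. Its arguments: {"type":"object","properties":{"steps":{"type":"array","items":{"type":"object","properties":{"translation":{"type":"array","items":{"type":"number"}},"delta_rot":{"type":"array","items":{"type":"number"}},"jaw":{"type":"number"}}}}},"required":["steps"]}

```bash
ls; mkdir -p pics; cat > h.py <<'E'
from plant import *
import numpy as np, cv2
from scipy.spatial.transform import Rotation as R
def shot(n):
    f=grab_frame(n); f['K']=np.array([[f['fx'],0,f['cx']],[0,f['fy'],f['cy']],[0,0,1.]]); f['d']=np.array(f['dist'],float)
    f['R']=cv2.Rodrigues(np.array(f['rvec'],float))[0]; f['t']=np.array(f['tvec'],float).ravel(); return f
def ray(f,uv):
    p=cv2.undistortPoints(np.array(uv,float).reshape(-1,1,2),f['K'],f['d']).reshape(-1,2)
    d=np.c_[p,np.ones(len(p))]@f['R']; return -f['R'].T@f['t'],d
def onz(f,uv,z):
    c,d=ray(f,uv); return c+d*((z-c[2])/d[:,2])[:,None]
def dep(f,uv):
    c,d=ray(f,uv); uv=np.array(uv,int).reshape(-1,2); return c+d*f['range_z'][uv[:,1],uv[:,0]][:,None]
def proj(f,P): return cv2.projectPoints(np.array(P,float).reshape(-1,1,3),np.array(f['rvec'],float),f['t'],f['K'],f['d'])[0].reshape(-1,2)
E
python3 - <<'E'
from h import *
for n in ['scene','side','wrist']:
    f=shot(n); cv2.imwrite(f'pics/{n}0.png',f['pixels']); print(n,-f['R'].T@f['t'])
    np.savez(f'pics/{n}0.npz',**{k:f[k] for k in f})
print(state())
E
```

```text
pics
scene [ 1.29763462 -0.12530166  0.77004611]
side [ 0.45183832 -0.75585878  0.58943707]
wrist [ 0.29507349 -0.55573624  0.37335043]
{'time': 0.15, 'joint_pos': array([-1.31899637e+00,  5.32488022e-02,  1.61401581e+00, -1.74114772e-05,
        1.47598929e+00, -1.18973319e-01]), 'joint_vel': array([-0.00131534, -0.00184018, -0.00371139, -0.00028561, -0.00036728,
       -0.00171493]), 'joint_efforts': array([ 3.27527450e-04, -3.94242454e+01, -3.70722413e+01, -8.62429761e-05,
        4.64649231e-03,  8.16334477e-06]), 'tool_pos': array([ 0.22635211, -0.58205997,  0.24429615]), 'tool_rot': array([-8.28216073e-04,  9.82864564e-01,  1.84327314e-01, -6.37706936e-05]), 'contact_force': array([ 0.19505872,  0.13835762, -0.1662245 ]), 'ft_torque': array([ 0.01027245,  0.03573377, -0.04464311]), 'grasp_force': 0.0, 'gripper_width': 1.0007787013214478}
```

View pics/scene0.png

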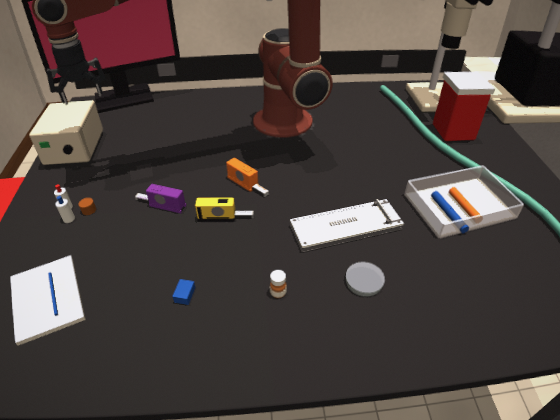

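View pics/side0.png

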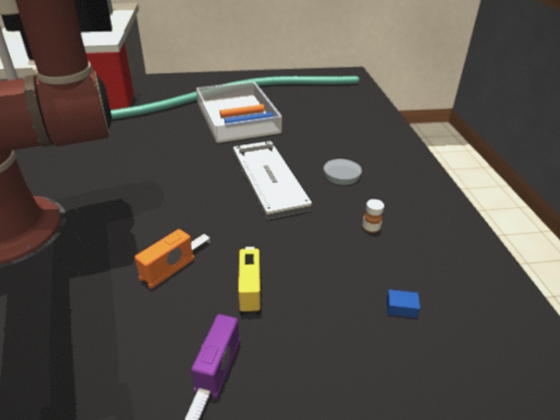

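Candidates in the scene view: the yellow rule at (216,209), the orange one at (243,175) and the purple one at (165,198). I choose yellow; its blade points right, towards the board at (347,224), whose cross bar is at (385,212). In the side view the yellow rule is at (249,280) and the board at (270,178).

```bash
cat > m.py <<'E'
from h import *
def L(n): return dict(np.load(f'pics/{n}.npz',allow_pickle=True))
def cloud(f,mask):
    v,u=np.nonzero(mask); P=dep(f,np.c_[u,v]); return P[f['range_z'][v,u]>0]
def rect(P):
    r=cv2.minAreaRect((P[:,:2]*1000).astype(np.float32)); return np.round(r[0],1),np.round(r[1],1),r[2],cv2.boxPoints(r).round(1).tolist()
E
python3 - <<'E'
from m import *
for n in ['scene0','side0']:
    f=L(n); hsv=cv2.cvtColor(f['pixels'],cv2.COLOR_BGR2HSV)
    P=cloud(f,cv2.inRange(hsv,(22,120,80),(35,255,255))); P=P[(abs(P[:,0]-.5)<.4)&(P[:,2]>0.0)]
    print(n,'yellow',len(P),np.percentile(P[:,2],[5,50,95,99]))
    T=P[P[:,2]>.05]; print(rect(T))
    S,c=hsv[...,1],f['pixels']
    w=cv2.inRange(hsv,(0,0,150),(180,60,255)); 
    roi=np.zeros_like(w)
    if n=='scene0': roi[190:255,285:408]=255
    else: roi[138:218,228:315]=255
    B=cloud(f,w&roi); print('board',len(B),np.percentile(B[:,2],[5,25,50,75,95])); m=np.median(B[:,2])
    print(rect(B[abs(B[:,2]-m)<.006]))
    q={'scene0':[[(277,280),'vial'],[(365,278),'dish'],[(184,292),'box']],'side0':[[(373,215),'vial'],[(342,172),'dish'],[(403,303),'box']]}[n]
    for uv,k in q: print(k,dep(f,[uv])[0].round(3))
s=L('scene0')['pixels']; 
a=cv2.resize(s[185:225,185:265],None,fx=8,fy=8,interpolation=3); b=cv2.resize(L('side0')['pixels'][135:220,225:315],None,fx=6,fy=6,interpolation=3)
h=max(a.shape[0],b.shape[0]); cv2.imwrite('pics/rulecrop.png',a); 
c=np.zeros((600,800,3),np.uint8); c2=cv2.resize(s[192:252,285:409],None,fx=6,fy=6,interpolation=3); cv2.imwrite('pics/boardcrop.png',c2)
E
```

```text
scene0 yellow 389 [0.02051078 0.05543846 0.05809107 0.05927777]
(array([ 483. , -224.6]), array([99.3, 37.7]), 86.52597045898438, [[461.20001220703125, -273.0], [498.8999938964844, -275.29998779296875], [504.8999938964844, -176.1999969482422], [467.20001220703125, -173.89999389648438]])
board 2790 [0.02049358 0.0218906  0.02287758 0.0238806  0.02577592]
(array([554.2, 115.1]), array([105. , 281.8]), 11.250370979309082, [[475.29998779296875, 243.10000610351562], [530.2000122070312, -33.29999923706055], [633.2000122070312, -12.800000190734863], [578.2000122070312, 263.6000061035156]])
vial [ 0.756 -0.083  0.059]
dish [0.737 0.121 0.016]
box [ 0.744 -0.289  0.024]
side0 yellow 1239 [0.01315334 0.05740964 0.05996878 0.06082659]
(array([ 481.2, -227.5]), array([99.7, 33.8]), 84.3612060546875, [[459.5, -275.3999938964844], [493.20001220703125, -278.70001220703125], [503.0, -179.5], [469.29998779296875, -176.1999969482422]])
board 2874 [0.02311815 0.02462165 0.02534851 0.02617828 0.02785288]
(array([554.3, 113.9]), array([101.7, 284.3]), 11.178716659545898, [[476.8999938964844, 243.5], [532.0, -35.400001525878906], [631.7999877929688, -15.600000381469727], [576.7000122070312, 263.20001220703125]])
vial [ 0.738 -0.094  0.044]
dish [0.728 0.106 0.018]
box [ 0.728 -0.303  0.025]
```

View pics/rulecrop.png

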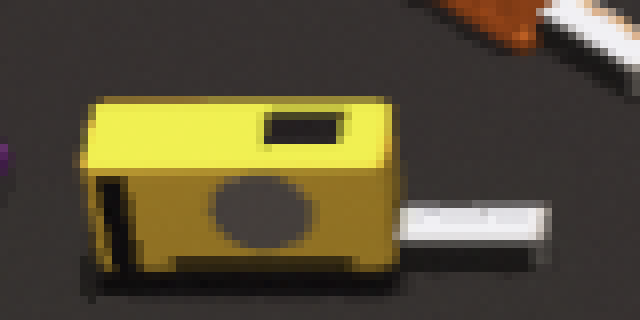

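The crop confirms it: yellow case with black skids, white blade leaving to the right (+y in the world). I'll approach it.

send_rows:
  steps:
    - {"translation":[36.7,-23.9,8],"delta_rot":[0,0,-1.12],"jaw":8.5}
    - {"translation":[36.7,-23.9,8],"delta_rot":[0,0,-1.12],"jaw":8.5}
    - {"translation":[36.7,-23.9,8],"delta_rot":[0,0,-1.12],"jaw":8.5}
    - {"translation":[36.7,-23.9,8],"delta_rot":[0,0,-1.12],"jaw":8.5}
    - {"translation":[36.7,-23.9,8],"delta_rot":[0,0,-1.12],"jaw":8.5}
    - {"translation":[36.7,-23.9,8],"delta_rot":[0,0,-1.12],"jaw":8.5}
    - {"translation":[36.7,-23.9,8],"delta_rot":[0,0,-1.12],"jaw":8.5}
    - {"translation":[36.7,-23.9,8],"delta_rot":[0,0,-1.12],"jaw":8.5}

```text
time: 0.95
tool_pos: [0.4567, -0.261, 0.173]
tool_rot: [0.0, 0.733, 0.68, 0.0]
contact_force: [1.0, -0.0, 0.1]
gripper_width: 0.996
grasp_force: 0.0
```

```bash
cat >> m.py <<'E'
def st():
    s=state(); q=s['tool_rot']; r=R.from_quat([q[1],q[2],q[3],q[0]]); M=r.as_matrix()
    print('t',round(s['time'],2),'p',(s['tool_pos']*1000).round(1),'yaw',np.degrees(np.arctan2(M[1,0],M[0,0])).round(2),'z',M[:,2].round(3),'F',s['contact_force'].round(2),'T',s['ft_torque'].round(2),'w',round(s['gripper_width'],3),'g',round(s['grasp_force'],1))
    return s,M
def delta(xyz,yaw):
    "world target mm, deg -> tool shift cm, rz"
    s,M=st(); d=M.T@(np.array(xyz)/1000-s['tool_pos'])*100
    G=np.c_[[np.cos(np.radians(yaw)),np.sin(np.radians(yaw)),0],[np.sin(np.radians(yaw)),-np.cos(np.radians(yaw)),0],[0,0,-1]]
    print('cm',d.round(2),'rot',R.from_matrix(M.T@G).as_rotvec().round(4))
E
python3 - <<'E'
from m import *
delta([482,-226,165],85.4)
E
```

```text
t 0.95 p [ 456.7 -261.   173. ] yaw 85.65 z [ 0. -0. -1.] F [ 0.95 -0.03  0.1 ] T [-0.05 -0.   -0.  ] w 0.996 g 0.0
cm [3.68 2.26 0.8 ] rot [0.0001 0.0001 0.0043]
```

send_rows:
  steps:
    - {"translation":[3.7,2.3,0.8],"delta_rot":[0,0,0],"jaw":8.5}
    - {"translation":[3.7,2.3,0.8],"delta_rot":[0,0,0],"jaw":8.5}
    - {"translation":[3.7,2.3,0.8],"delta_rot":[0,0,0],"jaw":8.5}
    - {"translation":[3.7,2.3,0.8],"delta_rot":[0,0,0],"jaw":8.5}
    - {"translation":[3.7,2.3,0.8],"delta_rot":[0,0,0],"jaw":8.5}
    - {"translation":[3.7,2.3,0.8],"delta_rot":[0,0,0],"jaw":8.5}
    - {"translation":[3.7,2.3,0.8],"delta_rot":[0,0,0],"jaw":8.5}
    - {"translation":[3.7,2.3,0.8],"delta_rot":[0,0,0],"jaw":8.5}

```text
time: 1.75
tool_pos: [0.4816, -0.2284, 0.1655]
tool_rot: [0.0, 0.735, 0.678, 0.0]
contact_force: [0.1, 0.2, -0.5]
gripper_width: 0.997
grasp_force: 0.0
```

```bash
python3 - <<'E'
from m import *
f=shot('wrist'); cv2.imwrite('pics/w1.png',f['pixels']); np.savez('pics/w1.npz',**f)
hsv=cv2.cvtColor(f['pixels'],cv2.COLOR_BGR2HSV)
m=cv2.inRange(hsv,(22,120,60),(35,255,255)); P=cloud(f,m); T=P[(P[:,2]>.05)&(P[:,2]<.07)]
print(len(P),len(T),np.median(T[:,2]) if len(T) else 0, rect(T))
st()
E
```

```text
5668 5403 0.05863055964604519 (array([ 438.4, -179.9]), array([ 93. , 213.4]), 44.173126220703125, [[330.70001220703125, -135.6999969482422], [479.3999938964844, -288.79998779296875], [546.0999755859375, -224.0], [397.3999938964844, -71.0]])
t 1.8 p [ 481.7 -228.2  165.5] yaw 85.38 z [ 0. -0. -1.] F [-0.04  0.58 -0.55] T [-0.02 -0.01  0.05] w 0.998 g 0.0
```

View pics/w1.png

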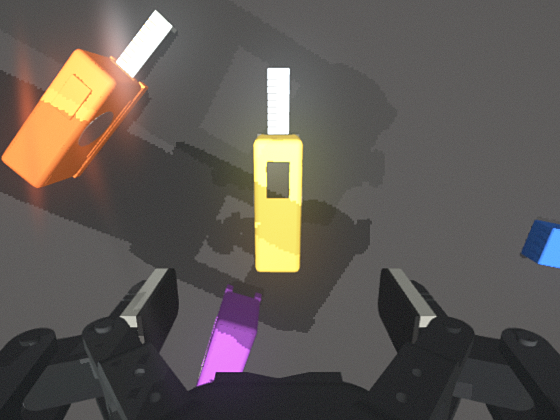

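The wrist view shows the yellow case at (278,203) with its blade up to (278,68), the orange case at upper left (75,120), and the purple one at (230,335), clear of the pads.

```bash
python3 - <<'E'
from m import *
f=L('w1'); hsv=cv2.cvtColor(f['pixels'],cv2.COLOR_BGR2HSV)
m=cv2.inRange(hsv,(22,120,60),(35,255,255)); m[:,:245]=0; m[:,310:]=0
P=cloud(f,m); T=P[(P[:,2]>.052)&(P[:,2]<.066)]; print(len(T),rect(T))
w=cv2.inRange(hsv,(0,0,150),(180,60,255)); w[:,:255]=0;w[:,300:]=0;w[140:]=0
B=cloud(f,w); print('blade',len(B),np.median(B[:,2]),rect(B))
for uv in [(278,140),(278,268),(278,72)]: print(dep(f,[uv]).round(4))
# purple: nearest points to yellow
E
```

```text
3004 (array([ 482.4, -225.1]), array([98. , 34.4]), 85.09587860107422, [[461.1000061035156, -272.5], [495.29998779296875, -275.3999938964844], [503.70001220703125, -177.6999969482422], [469.5, -174.8000030517578]])
blade 1516 0.016483984354754094 (array([ 485.5, -151. ]), array([53. , 25.3]), 83.06829071044922, [[469.79998779296875, -175.8000030517578], [494.8999938964844, -178.8000030517578], [501.29998779296875, -126.30000305175781], [476.20001220703125, -123.19999694824219]])
[[ 0.4868 -0.177   0.0559]]
[[ 0.4792 -0.2709  0.0589]]
[[ 0.4906 -0.13    0.0175]]
```

send_rows:
  steps:
    - {"translation":[0.3,0.05,4],"delta_rot":[0,0,0.005],"jaw":8.5}
    - {"translation":[0.3,0.05,8],"delta_rot":[0,0,0.005],"jaw":8.5}
    - {"translation":[0.3,0.05,11],"delta_rot":[0,0,0.005],"jaw":8.5}
    - {"translation":[0.3,0.05,13],"delta_rot":[0,0,0.005],"jaw":8.5}
    - {"translation":[0.3,0.05,14.3],"delta_rot":[0,0,0.005],"jaw":8.5}
    - {"translation":[0.3,0.05,14.7],"delta_rot":[0,0,0.005],"jaw":8.5}
    - {"translation":[0.3,0.05,14.7],"delta_rot":[0,0,0.005],"jaw":8.5}
    - {"translation":[0.3,0.05,14.7],"delta_rot":[0,0,0.005],"jaw":8.5}

```text
time: 2.6
tool_pos: [0.4836, -0.2256, 0.0198]
tool_rot: [0.001, 0.737, 0.676, 0.0]
contact_force: [-0.4, 0.5, -0.1]
gripper_width: 0.996
grasp_force: 0.0
```

```bash
python3 - <<'E'
from m import *
delta([482.4,-225.1,18],85.1)
E
```

```text
t 2.6 p [ 483.6 -225.6   19.8] yaw 85.13 z [ 0.002 -0.001 -1.   ] F [-0.42  0.52 -0.14] T [0.01 0.02 0.01] w 0.996 g 0.0
cm [ 0.04 -0.12  0.18] rot [0.0021 0.0011 0.0005]
```

send_rows:
  steps:
    - {"translation":[0.04,-0.1,0.15],"delta_rot":[0,0,0],"jaw":8.5}
    - {"translation":[0.04,-0.1,0.15],"delta_rot":[0,0,0],"jaw":5}
    - {"translation":[0.04,-0.1,0.15],"delta_rot":[0,0,0],"jaw":4}
    - {"translation":[0.04,-0.1,0.15],"delta_rot":[0,0,0],"jaw":3}
    - {"translation":[0.04,-0.1,0.15],"delta_rot":[0,0,0],"jaw":2}
    - {"translation":[0.04,-0.1,0.15],"delta_rot":[0,0,0],"jaw":2}
    - {"translation":[0.04,-0.1,0.15],"delta_rot":[0,0,0],"jaw":2}
    - {"translation":[0.04,-0.1,0.15],"delta_rot":[0,0,0],"jaw":2}

```text
time: 3.4
tool_pos: [0.4818, -0.2245, 0.0172]
tool_rot: [0.0, 0.737, 0.676, 0.0]
contact_force: [-1.4, 0.8, 3.1]
gripper_width: 0.39
grasp_force: 52.1
```

```bash
python3 - <<'E'
from m import *
st()
f=shot('wrist'); np.savez('pics/w2.npz',**f); cv2.imwrite('pics/w2.png',f['pixels'])
E
```

```text
t 3.4 p [ 481.8 -224.5   17.2] yaw 85.13 z [ 0. -0. -1.] F [-1.45  0.8   3.07] T [ 0.03  0.2  -0.03] w 0.39 g 52.1
```

send_rows:
  steps:
    - {"translation":[0,0,-2],"delta_rot":[0,0,0],"jaw":2}
    - {"translation":[0,0,-5],"delta_rot":[0,0,0],"jaw":2}
    - {"translation":[2,0.5,-9],"delta_rot":[0,0,-0.03],"jaw":2}
    - {"translation":[5,1,-13],"delta_rot":[0,0,-0.05],"jaw":2}
    - {"translation":[9,2,-13.3],"delta_rot":[0,0,-0.1],"jaw":2}
    - {"translation":[13,3,-13.3],"delta_rot":[0,0,-0.15],"jaw":2}
    - {"translation":[17,3.8,-13.3],"delta_rot":[0,0,-0.2],"jaw":2}
    - {"translation":[21,4.5,-13.3],"delta_rot":[0,0,-0.25],"jaw":2}

```text
time: 4.25
tool_pos: [0.5436, -0.0173, 0.1483]
tool_rot: [-0.001, 0.646, 0.764, -0.001]
contact_force: [0.7, -0.5, -4.3]
gripper_width: 0.392
grasp_force: 52.1
```

```bash
python3 - <<'E'
from m import *
delta([565.8,55.6,150],101.2)
E
```

```text
t 4.25 p [543.6 -17.3 148.3] yaw 99.57 z [-0.002  0.    -1.   ] F [ 0.73 -0.52 -4.26] T [-0.03 -0.05  0.  ] w 0.392 g 52.1
cm [ 6.81  3.4  -0.17] rot [-0.002  -0.0007 -0.0285]
```

send_rows:
  steps:
    - {"translation":[3,1.5,0],"delta_rot":[0,0,-0.015],"jaw":2}
    - {"translation":[5.5,2.8,0],"delta_rot":[0,0,-0.028],"jaw":2}
    - {"translation":[6.8,3.4,0],"delta_rot":[0,0,-0.028],"jaw":2}
    - {"translation":[6.8,3.4,0],"delta_rot":[0,0,-0.028],"jaw":2}
    - {"translation":[6.8,3.4,0],"delta_rot":[0,0,-0.028],"jaw":2}
    - {"translation":[6.8,3.4,0],"delta_rot":[0,0,-0.028],"jaw":2}
    - {"translation":[6.8,3.4,0],"delta_rot":[0,0,-0.028],"jaw":2}
    - {"translation":[6.8,3.4,0],"delta_rot":[0,0,-0.028],"jaw":2}

```text
time: 5.05
tool_pos: [0.5666, 0.0528, 0.1499]
tool_rot: [0.0, 0.636, 0.772, -0.0]
contact_force: [-0.2, -0.9, -3.6]
gripper_width: 0.388
grasp_force: 52.2
```

```bash
python3 - <<'E'
from m import *
st()
f=shot('wrist'); np.savez('pics/w3.npz',**f); cv2.imwrite('pics/w3.png',f['pixels'])
E
```

```text
t 5.05 p [566.6  52.8 149.9] yaw 100.98 z [ 0. -0. -1.] F [-0.19 -0.91 -3.63] T [-0.01 -0.01 -0.04] w 0.388 g 52.2
```

View pics/w3.png

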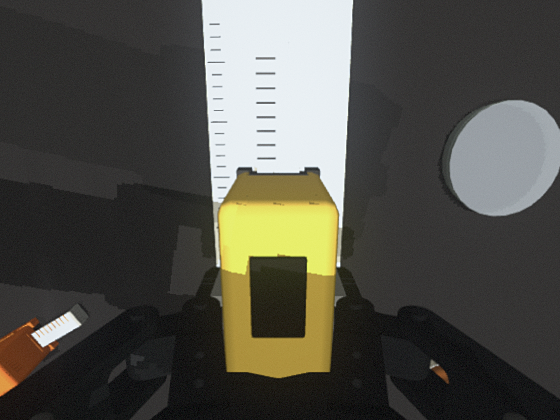

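The wrist view shows the held case at (278,285), its blade (5 mm ticks, columns 255–300) ending near row 25 in front of the white deck (columns 205–352). The bar lies above the frame, so I move forward along the board at the same height.

send_rows:
  steps:
    - {"translation":[2,0,0],"delta_rot":[0,0,0],"jaw":2}
    - {"translation":[4.5,0,0],"delta_rot":[0,0,0],"jaw":2}
    - {"translation":[7,0,0],"delta_rot":[0,0,0],"jaw":2}
    - {"translation":[8,0,0],"delta_rot":[0,0,0],"jaw":2}
    - {"translation":[8,0,0],"delta_rot":[0,0,0],"jaw":2}
    - {"translation":[8,0,0],"delta_rot":[0,0,0],"jaw":2}
    - {"translation":[8,0,0],"delta_rot":[0,0,0],"jaw":2}
    - {"translation":[8,0,0],"delta_rot":[0,0,0],"jaw":2}

```text
time: 5.9
tool_pos: [0.5516, 0.1313, 0.15]
tool_rot: [0.0, 0.636, 0.772, -0.0]
contact_force: [0.1, 0.4, -4.0]
gripper_width: 0.392
grasp_force: 52.2
```

```bash
python3 - <<'E'
from m import *
s,M=st()
f=shot('wrist'); np.savez('pics/w4.npz',**f); cv2.imwrite('pics/w4.png',f['pixels'])
for n in ['w3','w4']:
    f=L(n); P=cloud(f,np.ones((420,560),np.uint8))
    D=P[(P[:,2]>.012)&(P[:,2]<.034)&(abs(P[:,0]-.554)<.12)&(abs(P[:,1]-.114)<.2)]; 
    print(n,len(D),np.percentile(D[:,2],[5,50,95]))
    h,e=np.histogram(D[:,2],bins=np.arange(.012,.036,.002)); print(h)
    v,u=np.nonzero(f['range_z']>0); 
    B=P[(P[:,2]>.13)&(P[:,2]<.16)]
    print('near',len(B))
E
```

```text
t 5.9 p [551.6 131.3 150. ] yaw 100.99 z [ 0. -0. -1.] F [ 0.08  0.4  -4.04] T [0.05 0.04 0.03] w 0.392 g 52.2
w3 19860 [0.02394301 0.02512312 0.02630047]
[    0     0     0     0     0  1150 16500  2210     0     0     0]
near 7452
w4 14558 [0.0239708  0.02516203 0.02643321]
[    0     0     0     0     0   776 11952  1584    11    18   217]
near 7449
```

View pics/w4.png

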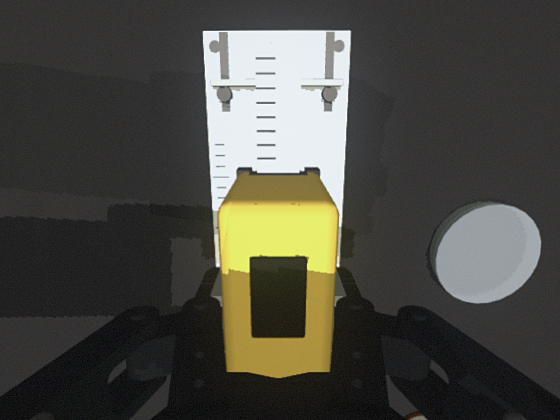

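Now the bar shows at rows 79–88 (columns 211–343), the deck's far edge at row 31, and the blade in front of it in the middle.

```bash
python3 - <<'E'
from m import *
f=L('w4'); P=cloud(f,np.ones((420,560),np.uint8))
th=np.radians(101.2)
def fit(Q,ax,name): pass
box=P[(abs(P[:,0]-.554)<.12)&(P[:,1]>.0)&(P[:,1]<.3)]
D=box[(box[:,2]>.021)&(box[:,2]<.03)]*1000
# side edges from w3+w4: bin along ex, take extreme in ey, fit lines
f3=L('w3'); P3=cloud(f3,np.ones((420,560),np.uint8)); 
def edges(D):
    ex=np.array([np.cos(th),np.sin(th)]); ey=np.array([-ex[1],ex[0]]); C=np.array([554.2,114.5])
    a=(D[:,:2]-C)@ex; b=(D[:,:2]-C)@ey; return a,b
a,b=edges(D); print('far end a max',np.percentile(a,[99,99.8,100]))
for n,Q in [('w4',D),('w3',P3[(P3[:,2]>.021)&(P3[:,2]<.03)&(abs(P3[:,0]-.56)<.15)&(P3[:,1]>.03)]*1000)]:
    a,b=edges(Q); xs=np.arange(20,136,4); lo=[];hi=[];xx=[]
    for x in xs:
        k=abs(a-x)<2
        if k.sum()>20: xx.append(x);lo.append(b[k].min());hi.append(b[k].max())
    xx=np.array(xx); lo=np.array(lo);hi=np.array(hi); k=(hi-lo>95)
    print(n,k.sum(),np.polyfit(xx[k],lo[k],1),np.polyfit(xx[k],hi[k],1),np.median(hi-lo))
Bp=box[(box[:,2]>.034)&(box[:,2]<.043)]*1000; a,b=edges(Bp)
print('bar',len(Bp),np.median(Bp[:,2]),np.percentile(a,[0,2,50,98,100]),np.percentile(b,[0,100]))
for lo_,hi_ in [(-44,-15),(15,44)]:
    k=(b>lo_)&(b<hi_)&(Bp[:,2]>36); print('bar side',k.sum(),np.percentile(a[k],[2,50,98]))
# blade/hook & case relative to TCP
N=P[(P[:,2]>.13)&(P[:,2]<.158)]*1000
t=np.radians(100.99); ex=np.array([np.cos(t),np.sin(t)]); ey=np.array([-ex[1],ex[0]])
q=N[:,:2]-[551.6,131.3]; x=q@ex; y=q@ey
k=(x>52); print('blade',k.sum(),np.median(N[k,2]),np.percentile(x[k],[90,98,100]),np.percentile(y[k],[1,50,99]))
Y=P[(P[:,2]>.178)&(P[:,2]<.198)]*1000; q=Y[:,:2]-[551.6,131.3]; x=q@ex;y=q@ey; k=(abs(y)<19)&(abs(x)<60)
print('top',k.sum(),np.median(Y[k,2]),np.percentile(x[k],[1,50,99.5]),np.percentile(y[k],[1,99]))
E
```

```text
far end a max [139.41365345 140.04372048 140.53574946]
w4 29 [-3.13361075e-03 -5.05212159e+01] [-4.01394225e-03  4.91269894e+01] 99.59730334446958
w3 16 [ 5.11090602e-03 -5.11031594e+01] [1.91697619e-03 4.86963639e+01] 99.64907960821927
bar 727 37.586239248867805 [ 94.15973691  95.47927641 105.37125491 107.95882377 108.07808146] [-45.20725983  42.83214332]
bar side 235 [104.59777417 105.94467975 107.8486673 ]
bar side 271 [104.27266785 106.11471539 108.00219979]
blade 5818 149.26643604880002 [93.21223808 96.48278608 97.48538304] [-8.73009092 -1.0011455   7.02349592]
top 20816 191.17140680446622 [-6.15392179 25.7789116  48.50400114] [-17.5332464  16.7466831]
```

send_rows:
  steps:
    - {"translation":[0.5,-0.04,0],"delta_rot":[0,0,-0.0035],"jaw":2}
    - {"translation":[0.5,-0.04,1],"delta_rot":[0,0,-0.0035],"jaw":2}
    - {"translation":[0.5,-0.04,3.5],"delta_rot":[0,0,-0.0035],"jaw":2}
    - {"translation":[0.5,-0.04,6],"delta_rot":[0,0,-0.0035],"jaw":2}
    - {"translation":[0.5,-0.04,7.5],"delta_rot":[0,0,-0.0035],"jaw":2}
    - {"translation":[0.5,-0.04,8.3],"delta_rot":[0,0,-0.0035],"jaw":2}
    - {"translation":[0.5,-0.04,8.5],"delta_rot":[0,0,-0.0035],"jaw":2}
    - {"translation":[0.5,-0.04,8.5],"delta_rot":[0,0,-0.0035],"jaw":2}

```text
time: 6.75
tool_pos: [0.5505, 0.1371, 0.0654]
tool_rot: [0.0, 0.634, 0.773, 0.0]
contact_force: [0.6, -0.3, -3.2]
gripper_width: 0.392
grasp_force: 52.2
```

```bash
cat >> m.py <<'E'
TH=np.radians(101.2); EX=np.array([np.cos(TH),np.sin(TH)]); EY=np.array([-EX[1],EX[0]]); C0=np.array([554.2,114.5])
def brd():
    s,M=st(); q=s['tool_pos'][:2]*1000-C0; F=s['contact_force']
    print('a %.2f b %.2f | h over deck25 %.2f | Fa %.2f Fb %.2f Fz %.2f'%(q@EX,q@EY,s['tool_pos'][2]*1000-17.2-25,F[:2]@EX,F[:2]@EY,F[2]))
E
python3 -c "
from m import *
brd()"
```

```text
t 6.75 p [550.5 137.1  65.4] yaw 101.26 z [ 0.001  0.    -1.   ] F [ 0.64 -0.26 -3.2 ] T [-0.03  0.04 -0.02] w 0.392 g 52.2
a 22.88 b -0.75 | h over deck25 23.22 | Fa -0.38 Fb -0.58 Fz -3.20
```

send_rows:
  steps:
    - {"translation":[0,0,0.4],"delta_rot":[0,0,0],"jaw":2}
    - {"translation":[0,0,0.8],"delta_rot":[0,0,0],"jaw":2}
    - {"translation":[0,0,1.2],"delta_rot":[0,0,0],"jaw":2}
    - {"translation":[0,0,1.5],"delta_rot":[0,0,0],"jaw":2}
    - {"translation":[0,0,1.7],"delta_rot":[0,0,0],"jaw":2}
    - {"translation":[0,0,1.75],"delta_rot":[0,0,0],"jaw":2}
    - {"translation":[0,0,1.75],"delta_rot":[0,0,0],"jaw":2}
    - {"translation":[0,0,1.75],"delta_rot":[0,0,0],"jaw":2}

```text
time: 7.55
tool_pos: [0.5501, 0.137, 0.0476]
tool_rot: [0.0, 0.634, 0.773, 0.0]
contact_force: [-0.7, -0.2, -3.6]
gripper_width: 0.39
grasp_force: 52.2
```

```bash
python3 - <<'E'
from m import *
brd()
f=shot('scene'); cv2.imwrite('pics/s5.png',cv2.resize(f['pixels'][170:260,280:420],None,fx=5.5,fy=5.5,interpolation=3))
E
```

```text
t 7.55 p [550.1 137.   47.6] yaw 101.26 z [ 0.  0. -1.] F [-0.65 -0.24 -3.65] T [-0.01 -0.02  0.  ] w 0.39 g 52.2
a 22.91 b -0.37 | h over deck25 5.38 | Fa -0.11 Fb 0.69 Fz -3.65
```

View pics/s5.png

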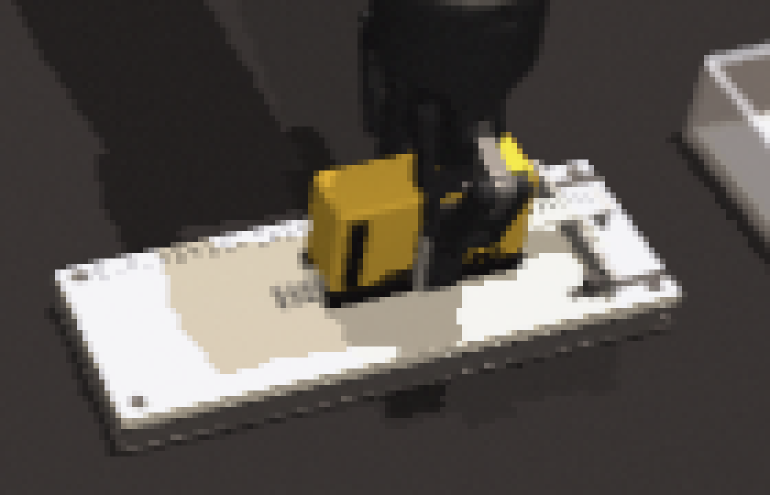

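The scene crop shows the case level over the deck with its blade across the bar at about (590,265). Now I back off slowly.

send_rows:
  steps:
    - {"translation":[-0.3,0,0],"delta_rot":[0,0,0],"jaw":2}
    - {"translation":[-0.6,0,0],"delta_rot":[0,0,0],"jaw":2}
    - {"translation":[-0.9,0,0],"delta_rot":[0,0,0],"jaw":2}
    - {"translation":[-1.2,0,0],"delta_rot":[0,0,0],"jaw":2}
    - {"translation":[-1.5,0,0],"delta_rot":[0,0,0],"jaw":2}
    - {"translation":[-1.8,0,0],"delta_rot":[0,0,0],"jaw":2}
    - {"translation":[-1.8,0,0],"delta_rot":[0,0,0],"jaw":2}
    - {"translation":[-1.8,0,0],"delta_rot":[0,0,0],"jaw":2}

```text
time: 8.4
tool_pos: [0.5535, 0.1195, 0.0474]
tool_rot: [-0.0, 0.634, 0.773, 0.0]
contact_force: [0.4, 1.4, -3.4]
gripper_width: 0.393
grasp_force: 52.2
```

```bash
python3 -c "
from m import *
brd()"
```

```text
t 8.4 p [553.5 119.5  47.4] yaw 101.25 z [ 0.  0. -1.] F [ 0.45  1.39 -3.41] T [ 0.36 -0.02 -0.03] w 0.393 g 52.2
a 4.99 b -0.27 | h over deck25 5.24 | Fa 1.28 Fb -0.71 Fz -3.41
```

send_rows:
  steps:
    - {"translation":[-0.3,0,0],"delta_rot":[0,0,0],"jaw":2}
    - {"translation":[-0.7,0,0],"delta_rot":[0,0,0],"jaw":2}
    - {"translation":[-1.1,0,0],"delta_rot":[0,0,0],"jaw":2}
    - {"translation":[-1.5,0,0],"delta_rot":[0,0,0],"jaw":2}
    - {"translation":[-1.9,0,0],"delta_rot":[0,0,0],"jaw":2}
    - {"translation":[-2.2,0,0],"delta_rot":[0,0,0],"jaw":2}
    - {"translation":[-2.4,0,0],"delta_rot":[0,0,0],"jaw":2}
    - {"translation":[-2.4,0,0],"delta_rot":[0,0,0],"jaw":2}

```text
time: 9.2
tool_pos: [0.558, 0.0958, 0.0473]
tool_rot: [-0.001, 0.635, 0.773, 0.0]
contact_force: [-0.9, 5.5, -3.5]
gripper_width: 0.389
grasp_force: 52.1
```

```bash
python3 - <<'E'
from m import *
brd()
f=shot('wrist'); np.savez('pics/w6.npz',**f); cv2.imwrite('pics/w6.png',f['pixels'])
s=state();F=s['contact_force'];print(F[:2]@EX)
# scale/bar check
P=cloud(f,np.ones((420,560),np.uint8))*1000; P=P[(abs(P[:,0]-554)<120)&(P[:,1]>0)]
q=P[:,:2]-C0; a=q@EX;b=q@EY
k=(abs(b)<44)&(abs(b)>14)&(P[:,2]>36)&(P[:,2]<40)&(a>60); print('bar',k.sum(),np.percentile(a[k],[2,98]))
k=(abs(b)<50)&(P[:,2]>21)&(P[:,2]<29)&(a>60); print('far',a[k].max(), 'deck z',np.median(P[k,2]))
k=(abs(b)<9)&(P[:,2]>38.5)&(P[:,2]<50)&(a>60); print('blade',k.sum(),np.percentile(a[k],[98,100]),np.median(P[k,2]),np.percentile(b[k],[2,98]))
E
```

```text
t 9.2 p [558.   95.8  47.3] yaw 101.22 z [-0.     0.001 -1.   ] F [-0.95  5.46 -3.48] T [ 0.9   0.02 -0.12] w 0.389 g 52.1
a -19.05 b -0.15 | h over deck25 5.09 | Fa 5.54 Fb -0.13 Fz -3.48
4.938127377557997Traceback (most recent call last):
  File "<stdin>", line 8, in <module>
    return _quantile_unchecked(
        a, q, axis, out, overwrite_input, method, keepdims, weights)
    return _ureduce(a,
                    func=_quantile_ureduce_func,
    ...<5 lines>...
                    overwrite_input=overwrite_input,
                    method=method)
    r = func(a, **kwargs)
    result = _quantile(arr,
                       quantiles=q,
    ...<2 lines>...
                       out=out,
                       weights=wgt)
    slices_having_nans = np.isnan(arr[-1, ...])
                                  ~~~^^^^^^^^^
IndexError: index -1 is out of bounds for axis 0 with size 0
```

View pics/w6.png

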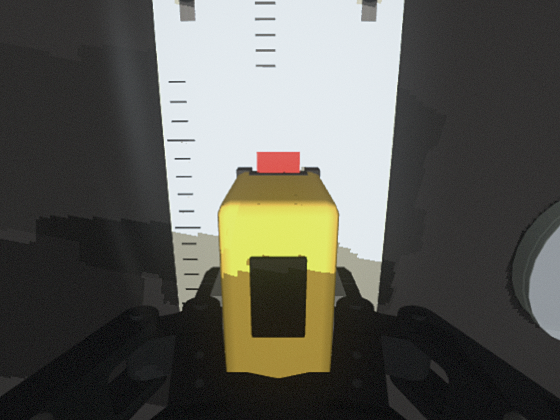

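The red band shows at the mouth (rows 152–173, about half of it), and the pull is about 5.5 N, so the draw is right. I lower gently to feel for the gap.

send_rows:
  steps:
    - {"translation":[0,0,0.05],"delta_rot":[0,0,0],"jaw":2}
    - {"translation":[0,0,0.1],"delta_rot":[0,0,0],"jaw":2}
    - {"translation":[0,0,0.15],"delta_rot":[0,0,0],"jaw":2}
    - {"translation":[0,0,0.2],"delta_rot":[0,0,0],"jaw":2}
    - {"translation":[0,0,0.25],"delta_rot":[0,0,0],"jaw":2}
    - {"translation":[0,0,0.3],"delta_rot":[0,0,0],"jaw":2}
    - {"translation":[0,0,0.3],"delta_rot":[0,0,0],"jaw":2}
    - {"translation":[0,0,0.3],"delta_rot":[0,0,0],"jaw":2}

```text
time: 10.05
tool_pos: [0.5584, 0.0963, 0.045]
tool_rot: [-0.001, 0.634, 0.773, 0.001]
contact_force: [-0.6, 5.8, -0.4]
gripper_width: 0.392
grasp_force: 52.4
```

```bash
python3 -c "
from m import *
brd()"
```

```text
t 10.05 p [558.4  96.3  45. ] yaw 101.25 z [ 0.     0.002 -1.   ] F [-0.62  5.77 -0.43] T [ 1.27  0.28 -0.08] w 0.392 g 52.4
a -18.65 b -0.56 | h over deck25 2.80 | Fa 5.78 Fb -0.52 Fz -0.43
```

send_rows:
  steps:
    - {"translation":[0,0,-0.1],"delta_rot":[0,0,0],"jaw":2}
    - {"translation":[0,0,-0.2],"delta_rot":[0,0,0],"jaw":2}
    - {"translation":[-0.07,0,-0.2],"delta_rot":[0,0,0],"jaw":2}
    - {"translation":[-0.13,0,-0.2],"delta_rot":[0,0,0],"jaw":2}
    - {"translation":[-0.13,0,-0.1],"delta_rot":[0,0,0],"jaw":2}
    - {"translation":[-0.13,0,0],"delta_rot":[0,0,0],"jaw":2}
    - {"translation":[-0.13,0,0.05],"delta_rot":[0,0,0],"jaw":2}
    - {"translation":[-0.13,0,0.05],"delta_rot":[0,0,0],"jaw":2}

```text
time: 10.85
tool_pos: [0.5585, 0.0951, 0.0444]
tool_rot: [-0.001, 0.634, 0.773, 0.001]
contact_force: [-0.3, 5.3, -1.4]
gripper_width: 0.391
grasp_force: 52.5
```

```bash
python3 -c "
from m import *
brd()"
```

```text
t 10.85 p [558.5  95.1  44.4] yaw 101.25 z [-0.     0.002 -1.   ] F [-0.27  5.32 -1.35] T [1.25 0.3  0.04] w 0.391 g 52.5
a -19.85 b -0.41 | h over deck25 2.19 | Fa 5.27 Fb -0.77 Fz -1.35
```

send_rows:
  steps:
    - {"translation":[0,0,0.03],"delta_rot":[0,0,0],"jaw":2}
    - {"translation":[0,0,0.06],"delta_rot":[0,0,0],"jaw":2}
    - {"translation":[0,0,0.09],"delta_rot":[0,0,0],"jaw":2}
    - {"translation":[0,0,0.12],"delta_rot":[0,0,0],"jaw":2}
    - {"translation":[0,0,0.15],"delta_rot":[0,0,0],"jaw":2}
    - {"translation":[0,0,0.15],"delta_rot":[0,0,0],"jaw":2}
    - {"translation":[0,0,0.15],"delta_rot":[0,0,0],"jaw":2}
    - {"translation":[0,0,0.15],"delta_rot":[0,0,0],"jaw":2}

```text
time: 11.65
tool_pos: [0.5586, 0.0951, 0.043]
tool_rot: [-0.001, 0.634, 0.773, 0.001]
contact_force: [-1.1, 5.6, -1.1]
gripper_width: 0.388
grasp_force: 52.5
```

```bash
python3 -c "
from m import *
brd()"
```

```text
t 11.65 p [558.6  95.1  43. ] yaw 101.24 z [-0.     0.002 -1.   ] F [-1.15  5.59 -1.09] T [1.3  0.28 0.05] w 0.388 g 52.5
a -19.86 b -0.55 | h over deck25 0.83 | Fa 5.71 Fb 0.04 Fz -1.09
```

send_rows:
  steps:
    - {"translation":[0,0,0.03],"delta_rot":[0,0,0],"jaw":2}
    - {"translation":[0,0,0.06],"delta_rot":[0,0,0],"jaw":2}
    - {"translation":[0,0,0.09],"delta_rot":[0,0,0],"jaw":2}
    - {"translation":[0,0,0.12],"delta_rot":[0,0,0],"jaw":2}
    - {"translation":[0,0,0.12],"delta_rot":[0,0,0],"jaw":2}
    - {"translation":[0,0,0.12],"delta_rot":[0,0,0],"jaw":2}
    - {"translation":[0,0,0.12],"delta_rot":[0,0,0],"jaw":2}
    - {"translation":[0,0,0.12],"delta_rot":[0,0,0],"jaw":2}

```text
time: 12.45
tool_pos: [0.5587, 0.0952, 0.0421]
tool_rot: [-0.001, 0.634, 0.773, 0.001]
contact_force: [-2.0, 6.0, 1.1]
gripper_width: 0.393
grasp_force: 52.5
```

```bash
python3 -c "
from m import *
brd()"
```

```text
t 12.45 p [558.7  95.2  42.1] yaw 101.24 z [ 0.     0.002 -1.   ] F [-1.99  6.04  1.11] T [ 1.27  0.31 -0.02] w 0.393 g 52.5
a -19.84 b -0.66 | h over deck25 -0.13 | Fa 6.31 Fb 0.78 Fz 1.11
```

send_rows:
  steps:
    - {"translation":[0,0,0.03],"delta_rot":[0,0,0],"jaw":2}
    - {"translation":[0,0,0.06],"delta_rot":[0,0,0],"jaw":2}
    - {"translation":[0,0,0.09],"delta_rot":[0,0,0],"jaw":2}
    - {"translation":[0,0,0.09],"delta_rot":[0,0,0],"jaw":2}
    - {"translation":[0,0,0.09],"delta_rot":[0,0,0],"jaw":2}
    - {"translation":[0,0,0.09],"delta_rot":[0,0,0],"jaw":2}
    - {"translation":[0,0,0.09],"delta_rot":[0,0,0],"jaw":2}
    - {"translation":[0,0,0.09],"delta_rot":[0,0,0],"jaw":2}

```text
time: 13.25
tool_pos: [0.5587, 0.0952, 0.0419]
tool_rot: [-0.001, 0.634, 0.773, 0.001]
contact_force: [-3.3, 6.7, 5.4]
gripper_width: 0.389
grasp_force: 53.1
```

```bash
python3 - <<'E'
from m import *
brd()
f=shot('wrist'); np.savez('pics/w7.npz',**f)
P=cloud(f,np.ones((420,560),np.uint8))*1000
q=P[:,:2]-C0; a=q@EX;b=q@EY
k=(abs(b)<16)&(P[:,2]>72)&(P[:,2]<95)&(a<30)
A=np.c_[a[k],b[k],np.ones(k.sum())]; c=np.linalg.lstsq(A,P[k,2],rcond=None)[0]; r=abs(A@c-P[k,2])<1.5
c=np.linalg.lstsq(A[r],P[k,2][r],rcond=None)[0]; print('top plane',c, 'z at a=10',c[0]*10+c[2])
k=(abs(b)>25)&(abs(b)<48)&(P[:,2]>20)&(P[:,2]<30)&(a>20); print('deck',np.median(P[k,2]))
h=cv2.cvtColor(f['pixels'],cv2.COLOR_BGR2HSV); m=cv2.inRange(h,(0,120,120),(6,255,255))|cv2.inRange(h,(172,120,120),(180,255,255))
m[:,:250]=0;m[:,310:]=0; Q=cloud(f,m)*1000; qa=(Q[:,:2]-C0)@EX; print('red',len(Q),np.percentile(qa,[2,98]),np.median(Q[:,2]))
E
```

```text
t 13.25 p [558.7  95.2  41.9] yaw 101.25 z [-0.     0.002 -1.   ] F [-3.33  6.7   5.36] T [ 1.1   0.69 -0.04] w 0.389 g 53.1
a -19.82 b -0.68 | h over deck25 -0.26 | Fa 7.22 Fb 1.97 Fz 5.36
top plane [-1.13252084e-02 -1.15813760e-02  8.33704229e+01] z at a=10 83.25717083055135
deck 25.119698471158497
red 956 [29.31099894 37.59874791] 41.65455893116048
```

```bash
python3 - <<'E'
from m import *
for n in ['w4','w7']:
    f=L(n); P=cloud(f,np.ones((420,560),np.uint8))*1000
    q=P[:,:2]-C0; a=q@EX;b=q@EY
    a0=17 if n=='w4' else -20; z0=191 if n=='w4' else 83.3
    for nm,k in [('deck',(abs(b)<46)&(abs(P[:,2]-25.1)<3)&(a>40)&(a<130)),('top',(abs(b)<16)&(abs(P[:,2]-z0)<3)&(a-a0<46)&(a-a0>-10))]:
        A=np.c_[a[k]-a0,b[k],np.ones(k.sum())]; c=np.linalg.lstsq(A,P[k,2],rcond=None)[0]; print(n,nm,k.sum(),c.round(4))
E
```

```text
w4 deck 9775 [7.00000e-04 4.00000e-04 2.51067e+01]
w4 top 17079 [-9.000000e-04 -1.690000e-02  1.914844e+02]
w7 deck 25893 [1.2000e-03 1.0000e-03 2.5011e+01]
w7 top 17093 [ 2.90000e-03 -1.55000e-02  8.35159e+01]
```

send_rows:
  steps:
    - {"translation":[0,0,0],"delta_rot":[0.006,0,0],"jaw":2}
    - {"translation":[0,0,0],"delta_rot":[0.012,0,0],"jaw":2}
    - {"translation":[0,0,0.03],"delta_rot":[0.015,0,0],"jaw":2}
    - {"translation":[0,0,0.05],"delta_rot":[0.015,0,0],"jaw":2}
    - {"translation":[0,0,0.05],"delta_rot":[0.015,0,0],"jaw":2}
    - {"translation":[0,0,0.05],"delta_rot":[0.015,0,0],"jaw":2}
    - {"translation":[0,0,0.05],"delta_rot":[0.015,0,0],"jaw":2}
    - {"translation":[0,0,0.05],"delta_rot":[0.015,0,0],"jaw":2}

```text
time: 14.1
tool_pos: [0.559, 0.0953, 0.0421]
tool_rot: [-0.005, 0.634, 0.773, -0.005]
contact_force: [-6.1, 7.5, 7.7]
gripper_width: 0.387
grasp_force: 53.6
```

```bash
python3 - <<'E'
from m import *
brd()
f=shot('wrist'); P=cloud(f,np.ones((420,560),np.uint8))*1000
q=P[:,:2]-C0; a=q@EX;b=q@EY; a0=-20;k=(abs(b)<16)&(abs(P[:,2]-83.3)<3)&(a-a0<46)&(a-a0>-10)
A=np.c_[a[k]-a0,b[k],np.ones(k.sum())]; print(np.linalg.lstsq(A,P[k,2],rcond=None)[0].round(4))
E
```

```text
t 14.1 p [559.   95.3  42.1] yaw 101.27 z [-0.015 -0.001 -1.   ] F [-6.11  7.54  7.7 ] T [ 1.03  0.86 -0.05] w 0.387 g 53.6
a -19.79 b -0.94 | h over deck25 -0.13 | Fa 8.58 Fb 4.53 Fz 7.70
[ 1.60000e-03 -8.00000e-03  8.36311e+01]
```

send_rows:
  steps:
    - {"translation":[0,0,0],"delta_rot":[-0.008,0,0],"jaw":2}
    - {"translation":[0,0,0],"delta_rot":[-0.017,0,0],"jaw":2}
    - {"translation":[0,0,0],"delta_rot":[-0.022,0,0],"jaw":2}
    - {"translation":[0,0,0],"delta_rot":[-0.022,0,0],"jaw":2}
    - {"translation":[0,0,0],"delta_rot":[-0.022,0,0],"jaw":2}
    - {"translation":[0,0,0],"delta_rot":[-0.022,0,0],"jaw":2}
    - {"translation":[0,0,0],"delta_rot":[-0.022,0,0],"jaw":2}
    - {"translation":[0,0,0],"delta_rot":[-0.022,0,0],"jaw":2}

```text
time: 14.95
tool_pos: [0.5588, 0.0952, 0.0419]
tool_rot: [0.002, 0.634, 0.773, 0.003]
contact_force: [-5.8, 7.2, 7.9]
gripper_width: 0.393
grasp_force: 53.4
```

```bash
python3 - <<'E'
from m import *
brd()
f=shot('wrist'); P=cloud(f,np.ones((420,560),np.uint8))*1000
q=P[:,:2]-C0; a=q@EX;b=q@EY; a0=-20;k=(abs(b)<16)&(abs(P[:,2]-83.3)<3)&(a-a0<46)&(a-a0>-10)
A=np.c_[a[k]-a0,b[k],np.ones(k.sum())]; print(np.linalg.lstsq(A,P[k,2],rcond=None)[0].round(4))
E
```

```text
t 14.95 p [558.8  95.2  41.9] yaw 101.26 z [ 0.006  0.003 -1.   ] F [-5.76  7.2   7.88] T [ 0.93  1.07 -0.  ] w 0.393 g 53.4
a -19.79 b -0.79 | h over deck25 -0.28 | Fa 8.18 Fb 4.25 Fz 7.88
[ 1.1000e-03 -2.0500e-02  8.3475e+01]
```

```bash
python3 - <<'E'
from m import *
for n,yaw in [('w1',85.1),('w2',85.1)]:
    f=L(n); t=np.radians(yaw); ex=np.array([np.cos(t),np.sin(t)]); ey=np.array([-ex[1],ex[0]])
    P=cloud(f,np.ones((420,560),np.uint8))*1000; q=P[:,:2]-[482.4,-225.1]; a=q@ex;b=q@ey
    k=(abs(b)<16)&(abs(P[:,2]-58.5)<3)&(a<46)&(a>-10)
    A=np.c_[a[k],b[k],np.ones(k.sum())]; print(n,k.sum(),np.linalg.lstsq(A,P[k,2],rcond=None)[0].round(4))
E
```

```text
w1 3560 [3.70000e-03 6.20000e-03 5.87798e+01]
w2 17308 [ 8.00000e-04 -3.10000e-03  5.87868e+01]
```

send_rows:
  steps:
    - {"translation":[0,-0.02,0],"delta_rot":[0.008,0,0],"jaw":2}
    - {"translation":[0,-0.04,0],"delta_rot":[0.016,0,0],"jaw":2}
    - {"translation":[0,-0.06,0],"delta_rot":[0.024,0,0],"jaw":2}
    - {"translation":[0,-0.06,0],"delta_rot":[0.03,0,0],"jaw":2}
    - {"translation":[0,-0.06,0],"delta_rot":[0.03,0,0],"jaw":2}
    - {"translation":[0,-0.06,0],"delta_rot":[0.03,0,0],"jaw":2}
    - {"translation":[0,-0.06,0],"delta_rot":[0.03,0,0],"jaw":2}
    - {"translation":[0,-0.06,0],"delta_rot":[0.03,0,0],"jaw":2}

```text
time: 15.8
tool_pos: [0.5592, 0.0953, 0.0421]
tool_rot: [-0.007, 0.634, 0.773, -0.007]
contact_force: [-3.5, 7.4, 4.7]
gripper_width: 0.393
grasp_force: 53.3
```

```bash
cat > top.py <<'E'
from m import *
brd()
f=shot('wrist'); P=cloud(f,np.ones((420,560),np.uint8))*1000
q=P[:,:2]-C0; a=q@EX;b=q@EY; a0=-20;k=(abs(b)<16)&(abs(P[:,2]-83.3)<3)&(a-a0<46)&(a-a0>-10)
A=np.c_[a[k]-a0,b[k],np.ones(k.sum())]; print(np.linalg.lstsq(A,P[k,2],rcond=None)[0].round(4))
E
python3 top.py
```

```text
t 15.8 p [559.2  95.3  42.1] yaw 101.28 z [-0.02  -0.003 -1.   ] F [-3.54  7.38  4.69] T [1.05 0.29 0.01] w 0.393 g 53.3
a -19.79 b -1.18 | h over deck25 -0.12 | Fa 7.93 Fb 2.04 Fz 4.69
[ 1.00000e-04 -5.60000e-03  8.36904e+01]
```

send_rows:
  steps:
    - {"translation":[0.03,0,0],"delta_rot":[0,0,0],"jaw":2}
    - {"translation":[0.06,0,0],"delta_rot":[0,0,0],"jaw":2}
    - {"translation":[0.09,0,0],"delta_rot":[0,0,0],"jaw":2}
    - {"translation":[0.12,0,0],"delta_rot":[0,0,0],"jaw":2}
    - {"translation":[0.15,0,0],"delta_rot":[0,0,0],"jaw":2}
    - {"translation":[0.15,0,0],"delta_rot":[0,0,0],"jaw":2}
    - {"translation":[0.15,0,0],"delta_rot":[0,0,0],"jaw":2}
    - {"translation":[0.15,0,0],"delta_rot":[0,0,0],"jaw":2}

```text
time: 16.65
tool_pos: [0.5592, 0.0955, 0.0421]
tool_rot: [-0.006, 0.634, 0.773, -0.008]
contact_force: [-2.7, 2.4, 6.3]
gripper_width: 0.392
grasp_force: 53.4
```

```bash
python3 top.py
```

```text
t 16.65 p [559.2  95.5  42.1] yaw 101.28 z [-0.019 -0.005 -1.   ] F [-2.69  2.42  6.3 ] T [0.59 0.29 0.09] w 0.392 g 53.4
a -19.62 b -1.22 | h over deck25 -0.11 | Fa 2.89 Fb 2.17 Fz 6.30
[-1.00000e-04 -6.50000e-03  8.36816e+01]
```

The keel now bears on a tooth: the wrist pull dropped from 7.9 to 2.9 N with only 0.2 mm of motion. I let go.

send_rows:
  steps:
    - {"translation":[0.06,0,0],"delta_rot":[0,0,0],"jaw":2}
    - {"translation":[0.06,0,0],"delta_rot":[0,0,0],"jaw":2}
    - {"translation":[0.06,0,0],"delta_rot":[0,0,0],"jaw":3.4}
    - {"translation":[0.06,0,0],"delta_rot":[0,0,0],"jaw":4}
    - {"translation":[0.06,0,0],"delta_rot":[0,0,0],"jaw":5}
    - {"translation":[0.06,0,0],"delta_rot":[0,0,0],"jaw":6}
    - {"translation":[0.06,0,0],"delta_rot":[0,0,0],"jaw":6}
    - {"translation":[0.06,0,0],"delta_rot":[0,0,0],"jaw":6}

```text
time: 17.5
tool_pos: [0.5573, 0.0963, 0.0396]
tool_rot: [-0.007, 0.634, 0.773, -0.009]
contact_force: [0.7, 0.1, 0.1]
gripper_width: 0.702
grasp_force: 0.0
```

```bash
python3 top.py
```

```text
t 17.5 p [557.3  96.3  39.6] yaw 101.26 z [-0.023 -0.005 -1.   ] F [0.72 0.11 0.11] T [-0.02 -0.01  0.03] w 0.702 g 0.0
a -18.41 b 0.51 | h over deck25 -2.63 | Fa -0.03 Fb -0.73 Fz 0.11
[-4.00000e-04 -1.86000e-02  8.34426e+01]
```

send_rows:
  steps:
    - {"translation":[0,0,-1],"delta_rot":[0,0,0],"jaw":6}
    - {"translation":[0,0,-3],"delta_rot":[0,0,0],"jaw":6}
    - {"translation":[0,0,-6],"delta_rot":[0,0,0],"jaw":6}
    - {"translation":[0,0,-10],"delta_rot":[0,0,0],"jaw":6}
    - {"translation":[0,0,-13],"delta_rot":[0,0,0],"jaw":6}
    - {"translation":[0,0,-15],"delta_rot":[0,0,0],"jaw":6}
    - {"translation":[0,0,-15],"delta_rot":[0,0,0],"jaw":6}
    - {"translation":[0,0,-15],"delta_rot":[0,0,0],"jaw":6}

```text
time: 18.35
tool_pos: [0.5608, 0.0972, 0.19]
tool_rot: [-0.007, 0.634, 0.773, -0.009]
contact_force: [-0.1, 0.1, -0.7]
gripper_width: 0.7
grasp_force: 0.0
```

```bash
python3 - <<'E'
from m import *
brd()
f=shot('wrist'); cv2.imwrite('pics/w9.png',f['pixels'])
P=cloud(f,np.ones((420,560),np.uint8))*1000; q=P[:,:2]-C0; a=q@EX;b=q@EY
k=(abs(b)<16)&(abs(P[:,2]-83.3)<4); A=np.c_[a[k]+20,b[k],np.ones(k.sum())]; print(k.sum(),np.linalg.lstsq(A,P[k,2],rcond=None)[0].round(4),np.percentile(a[k],[1,99]),np.percentile(b[k],[1,99]))
k=(abs(b)>25)&(abs(b)<48)&(abs(P[:,2]-25)<4)&(a>-60); print('deck',np.median(P[k,2]))
E
```

```text
t 18.35 p [560.8  97.2 190. ] yaw 101.26 z [-0.022 -0.005 -1.   ] F [-0.12  0.15 -0.65] T [0.   0.   0.12] w 0.7 g 0.0
a -18.29 b -3.13 | h over deck25 147.77 | Fa 0.17 Fb 0.09 Fz -0.65
5617 [ 1.10000e-03 -2.10000e-02  8.32334e+01] [-65.55151422  29.86561467] [-15.69254723  14.6982939 ]
deck 25.168741347485643
```

View pics/w9.png

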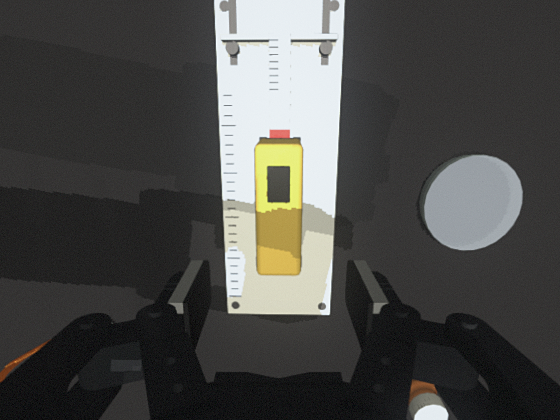

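The case stands seated on the deck: its top is at 83.2 mm against the deck's 25.2 mm, which leaves the full 58 mm. The red band shows at the mouth (280,134), the blade is hooked over the bar (280,40), and the dish and vial are still standing at (470,202) and (430,410).

```bash
python3 -c "
from plant import *
print(job_done())"
```

```text
the job is handed in; nothing more can be done
None
```

The yellow rule is hooked over the far side of the bar, drawn with the case's mouth inside the red band, seated on the deck with its keel against a rack tooth, and released still taut; the job was handed in at about 18.4 s, and no verdict came back.

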